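Roll the sanding rod out of its spring clips onto the bench rest

TASK

Take the round sanding rod out of the two spring clips of its rack by rolling it sideways out over the springy lips at the open front; hooks over its top stop it being pulled straight up, so do not wrench it against the clips. Then lay it in both notches of the V-notch bench rest, about centred lengthways, with its knob end towards the rest's tall end board. Let go and leave the sanding block, cups and tape roll where they are.

Things in the scene. Friction and masses are not known exactly. Their poses are not given: they have to be found in the camera images.
- rod_center (a point): Centre of the loose sanding rod, on its axis: round wooden rod, 25 mm thick, 210 mm long, 0.16 kg, tan sleeve round the middle. y runs along the rod: plain 25 mm part from -105 to +81 mm, then a 12 mm neck and a 19 mm ball knob ending at +105 mm. Grasp the middle from above, fingers closing across the axis. Starts in the rack, knob to the rack's +y.
- rod_knob (a point): Centre of the 19 mm ball knob, 95.5 mm from the rod's centre along +y.
- rack: Fixed wooden clip rack; origin at bench level under the stowed rod's axis, z up, y along the rod, open front at -x. Board 10 mm thick, x -90 to +45 mm, y -118 to +118 mm. Two clips 18 mm wide at y = -66 and +66 mm (114 mm free between). Cheeks 58 mm high at y = -112 and +112 mm stop the rod lengthways; 9 mm strips at x = -82 mm near the ends stop a rod rolling off the board.
- rack_seat (a point): Centre of the stowed rod, 50 mm above the rack's origin, rack axes. Each clip has a seat below, a steel strip behind (+x) and a rigid steel hook over the rod's top, 2.5 mm above it, reaching to x = -10 mm, its top 69.6 mm above the bench: the rod cannot be lifted out here.
- rack_mouth (a point): In front of the clips: 30 mm from rack_seat towards -x, same height, rack axes. On the way here, each clip's sprung steel lip (rounded crest at x = -12 mm from rack_seat, 4.5 mm above the rod's underside) yields downward as the rod is moved level towards -x; this takes about 10 N in all. From here on the rod is clear of hooks and lips and may be lifted.
- rest: Fixed wooden bench rest; origin at bench level, x across, y along the notches, z up. Board 10 mm thick, 62 mm wide, y -104 to +132 mm. Two 90-degree V-notch blocks 16 mm wide at y = -65 and +65 mm, tops 50 mm above the bench, 114 mm free between. Tall end board 56 mm wide, 96 mm high, round-topped, at y = +125 to +132 mm.
- rest_seat (a point): Point of the rest 50 mm above its origin, with the rest's axes: where the rod's centre lies when the rod is seated in both notches and centred; the rod's knob then points to +y.
- sanding_block: Bystander: cork and wood sanding block, 112 x 123 x 35 mm; origin at its underside's centre.
- cup_a: Bystander: pale turned wooden cup, 53 mm wide, 60 mm tall; origin at its underside's centre.
- cup_b: Bystander: turned wooden cup, 52 mm wide, 50 mm tall; origin at its underside's centre.
- masking_roll: Bystander: roll of masking tape lying flat, 96 mm wide, 25 mm tall; origin at its underside's centre.
- rod: The whole sanding rod; the same frame as rod_center.

How it is judged (in metres and radians):
On the way:
1. the rod's centre has come out of the front of the clips (30 mm or more in front of its stowed place, still less than 130 mm) (x of rod_center in the frame of rack between -0.13 and -0.03 m), for 0.05 s.
At the end, for the whole second after the job is handed in: The rod lies at rest in both notches of the bench rest: its centre within 5 mm across, 4 mm in height and 16 mm lengthways of the seat point, its axis within 0.06 rad of the notches, the knob at the tall end board's end (horizontal distance between rod_center and rest_seat below 0.017 m and x of rod_center in the frame of rest_seat between -0.005 and 0.005 m and y of rod_center in the frame of rest_seat between -0.016 and 0.016 m and z of rod_center in the frame of rest_seat between -0.004 and 0.004 m and y of rod_knob in the frame of rest_seat above 0.07 m and angle between the y axis of rod_center and the y axis of rest_seat, either way round below 0.06 rad and linear speed of rod below 0.02 m/s); the robot touches nothing.
It fails at once if the rod is wrenched against the rack (more than 60 N between them) (contact force between rod and rack above 60 N).
It fails at once if the sanding_block is moved by more than 30 mm (distance of sanding_block from where it was at the start of the episode above 0.03 m).
It fails at once if the cup_a is moved by more than 30 mm (distance of cup_a from where it was at the start of the episode above 0.03 m).
It fails at once if the cup_b is moved by more than 30 mm (distance of cup_b from where it was at the start of the episode above 0.03 m).
It fails at once if the masking_roll is moved by more than 30 mm (distance of masking_roll from where it was at the start of the episode above 0.03 m).
It also fails if it takes over 45 s, if anything falls off the work surface, if the arm or the gripper's body presses on something with over 40 N, if the wrist force passes 120 N, or if a joint passes its speed limit or range.

ROBOT

A 6-joint arm with a two-finger parallel gripper is mounted at the origin on a cart in front of the work surface, level with it; the furniture and walls round the work are solid. World frame = base frame: x ahead of the robot, y to its left, z up, the work surface at z = 0. Lengths are in mm, angles in rad, forces in N, time in s.
With the tool pointing down it reaches from about 350 to 875 mm from the base axis. Payload 4.2 kg.
Tool frame: the origin (TCP) lies at the very end of the fingers, on their centre line; the grasp point (between the pads) lies arm.grip_depth behind it (arm.grip_depth is the distance from the TCP to the grasp point, in mm); x points along the fingers, y is the direction in which the jaws open and shut, and the axes are right-handed (so a half turn about x gives the same grasp; the last joint's range is limited). The gripper opens to 85 mm and grips with 20 to 120 N. Pads are 22 mm wide; open, the fingers measure 114 mm over their backs; the gripper's body (76 mm by 85 mm) begins 54 mm behind the grasp point. The pads swing forward as they close: fully open they stand 13 mm farther back than shut.
Start: joints at [-1.046, 0.385, 0.008, 0, -1.194, -0.259], TCP at [164.192, -603.026, 231.312] pointing down, gripper open.
Joint ranges: [-3.14, 3.14], [-1.21, 2.06], [-1.07, 1.41], [-3.16, 2.05], [-2.99, -0.16], [-3.1, 3.1]. Speed limits (rad/s): [2.79, 2.79, 3.14, 3.14, 3.14, 3.14].

INTERFACE

Orientations are given as a unit quaternion [x, y, z, w].
In Python, from bench import arm, get_image, models gives the robot as it stands.
- The arm moves only by the tool arm_command, never from a script. Its argument "rows" is a list of rows, each an object of numbers: "dx", "dy", "dz": the shift along the tool's x, y, z in m; "wx", "wy", "wz": the turn, a rotation vector about the tool's x, y, z in degrees; "gripper": the closure, from -1 (fully open) to 1 (shut). A call has exactly 8 rows; each row is the pose to reach, as a shift and turn from the pose measured when the call began, along the tool's axes at that moment; what a row does not reach only later rows make up. A row lasts 1/10 s, in which the tool goes at most 50 mm and 8.59 degrees, less where a joint would pass 70% of its speed; a pose out of reach is approached as far as the arm can. A call with a gripper value outside its range is refused whole. The fingers move at their own pace and stop on an object; the grip force is fixed at half the most. Time passes only in rows, so rows that repeat a pose let the fingers close, or fill a call up. It gives the time, the measured TCP pose, the force and the opening at its end, in the units of the state.
- arm.read_state(): the state, without advancing time (a new reading comes with each control period).
- get_image(name): name is "scene" or "side" or "wrist"; returns a dict with "img" (400x640x3 uint8, red, green, blue), "K" (3x3 intrinsics, pixels), "rvec" (rotation vector, rad) and "tvec" (3), from world to camera coordinates, as OpenCV has them; the wrist camera has in their place "T_tool_cam" (4x4, takes a point from camera to tool coordinates, whose origin is the TCP and whose axes are the tool frame's). Camera axes: x right, y down, z forward; pixel columns grow to the right and rows downward; lengths in mm; the calibration is good to about 2 mm. The wrist camera is an equidistant fisheye: a pixel r from the principal point sees the ray r / f radians off the axis. A picture is of the moment at which its call begins: read the wrist's pose just before it. There is no depth.
- arm.job_done(): hands the job in, once; it reports no verdict.
Trained networks look in the newest picture that a camera, given by its name, has taken for a name from the list of things; names that differ only in an ending like _2 or _b are one class to them, and where a whole thing is asked for, a point or a joint stands for the part that bears it (a point fixed in the world has none). Each returns a list of dicts, best first, with "conf" (0 to 1); they miss things now and then, are a little off and sometimes report something else, mostly with a low value. They report only what shows in the picture. A call takes as long as a camera call.
- models.cut_out(camera, query): "mask" (400x640 bool, what is visible of it) and "extent" ([left, top, right, bottom] in pixels, round what is visible of it).
The state is a dict: "clock": time; "joints": joint angles; "joint_vel": joint speeds; "joint_efforts": joint torques, N m; "position": TCP position; "ee_rot": TCP orientation; "contact_force": force on the tool from outside, world axes, zero at the start; "wrist_torque": the same for the moment, N m; "gripper_width": finger opening in mm.
Only numpy, scipy, OpenCV 4.12 (cv2) and the standard library are available. Lean on these libraries where they do the work, as an engineer would, in place of code of your own. Each camera call takes 0.05 s, during which the arm holds its last target.

## Working session

There is one attempt and no reset: what is moved stays moved. The work goes in short steps, Python scripts to look and compute and a tool call to move; the robot and the scene stay as the last step left them, time stands still between calls to the robot, and variables do not carry over. Pictures are saved under pics/ and viewed, and the job is handed in when it is done.

Besides the shell and the picture viewer there is one more tool, called by a JSON object that holds its "method" and its "body", one argument or row to a line. arm_command: Moves the arm, as the interface text tells. Its arguments: {"type":"object","properties":{"rows":{"type":"array"}},"required":["rows"]}

```bash
mkdir -p pics; ls; cat > h.py <<'E'
import numpy as np, cv2
from scipy.spatial.transform import Rotation as R
from bench import arm, get_image, models
def save(n,im): cv2.imwrite('pics/'+n+'.png',cv2.cvtColor(im,cv2.COLOR_RGB2BGR))
E
python3 - <<'E'
from h import *
s=arm.read_state()
print({k:np.round(v,3).tolist() for k,v in s.items()}, arm.grip_depth)
for n in ['scene','side','wrist']:
    d=get_image(n); save(n+'0',d['img'])
    print(n,d['K'],[ (k,np.round(d[k],3).tolist()) for k in d if k not in('img','K')])
    for q in ['rod','rack','rest','sanding_block','cup_a','masking_roll']:
        print(q,[(r['conf'],r['extent']) for r in models.cut_out(n,q)])
E
```

```text
pics
{'clock': 0.0, 'joints': [-1.046, 0.386, 0.007, -0.001, -1.194, -0.259], 'joint_vel': [-0.001, 0.001, -0.001, 0.001, -0.0, -0.001], 'joint_efforts': [-0.001, -39.229, 18.841, 4.186, -0.005, -0.0], 'position': [164.03, -602.472, 230.213], 'ee_rot': [-0.093, 0.701, 0.094, 0.701], 'contact_force': [0.106, -1.079, 0.003], 'wrist_torque': [-0.031, 0.011, 0.049], 'gripper_width': 85.477} 18.700000000000003
scene [[370.88932934   0.         317.10870833]
 [  0.         370.88932934 198.53540165]
 [  0.           0.           1.        ]] [('rvec', [0.613, -2.292, 1.527]), ('tvec', [443.041, 192.2, 793.248])]
rod [(0.5, [320.1, 183.8, 355.1, 211.2])]
rack [(0.63, [309.1, 178.6, 377.1, 224.8])]
rest [(0.82, [225.8, 235.4, 324.8, 271.0])]
sanding_block [(0.78, [378.7, 174.5, 407.6, 194.1])]
cup_a [(0.79, [229.1, 214.0, 250.9, 241.6]), (0.71, [334.8, 221.9, 352.2, 244.2])]
masking_roll [(0.63, [257.6, 209.9, 288.7, 231.9])]
side [[395.38505241   0.         316.02144648]
 [  0.         395.38505241 200.57550262]
 [  0.           0.           1.        ]] [('rvec', [0.43, -2.68, 1.241]), ('tvec', [506.589, 229.894, 1123.05])]
rod [(0.69, [319.9, 171.4, 340.8, 206.2])]
rack [(0.69, [308.3, 167.7, 361.6, 229.4])]
rest [(0.55, [260.2, 263.1, 343.3, 297.5])]
sanding_block [(0.62, [356.9, 151.3, 385.0, 173.9])]
cup_a [(0.83, [245.1, 233.0, 266.0, 259.9]), (0.82, [337.3, 230.8, 354.5, 256.0])]
masking_roll [(0.96, [263.7, 219.1, 292.1, 243.3]), (0.48, [243.4, 231.1, 262.0, 258.1])]
wrist [[309.70691629   0.         322.19619616]
 [  0.         309.70691629 202.92843136]
 [  0.           0.           1.        ]] [('T_tool_cam', [[-0.0, -0.288, 0.958, -141.968], [1.0, -0.0, 0.0, 0.641], [0.0, 0.958, 0.288, -74.134], [0.0, 0.0, 0.0, 1.0]])]
rod []
rack [(0.92, [446.6, 376.2, 497.3, 399.1])]
rest [(0.76, [574.7, 353.9, 613.4, 386.0])]
sanding_block []
cup_a []
masking_roll []
```

```bash
python3 - <<'E'
import cv2
a=cv2.imread('pics/scene0.png'); b=cv2.imread('pics/side0.png')
cv2.imwrite('pics/s1.png',cv2.resize(a[150:300,210:430],None,fx=3.6,fy=3.6,interpolation=cv2.INTER_CUBIC))
cv2.imwrite('pics/s2.png',cv2.resize(b[140:310,230:400],None,fx=3.5,fy=3.5,interpolation=cv2.INTER_CUBIC))
E
```

```text
(no output)
```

View pics/s1.png

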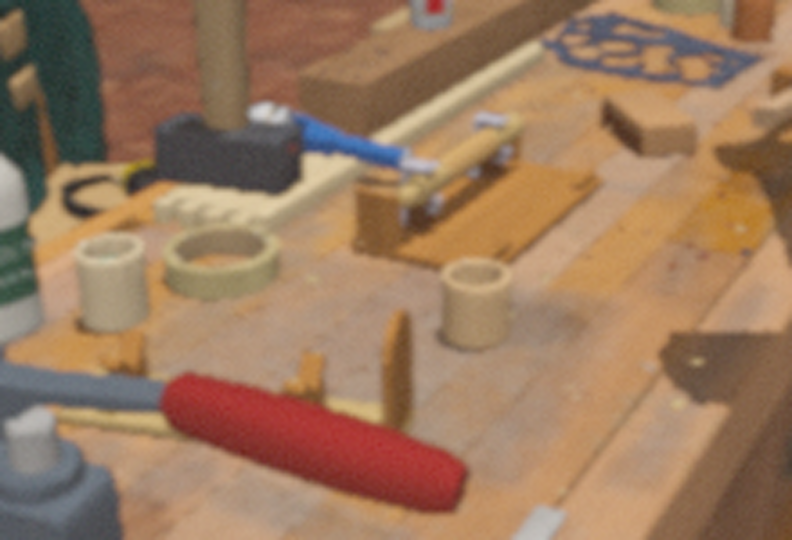

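View pics/s2.png

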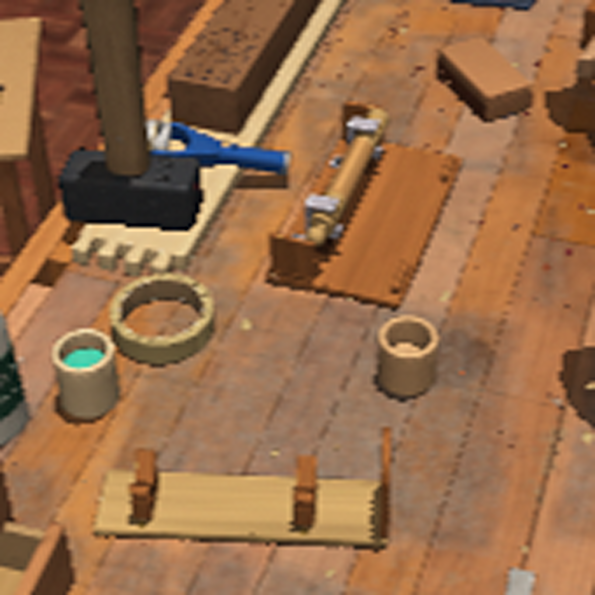

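View pics/wrist0.png

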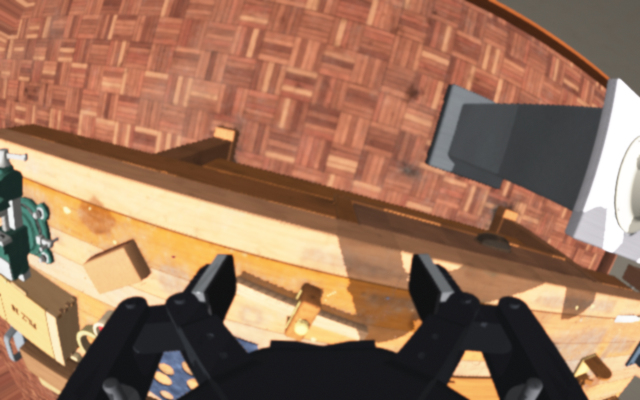

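View pics/scene0.png

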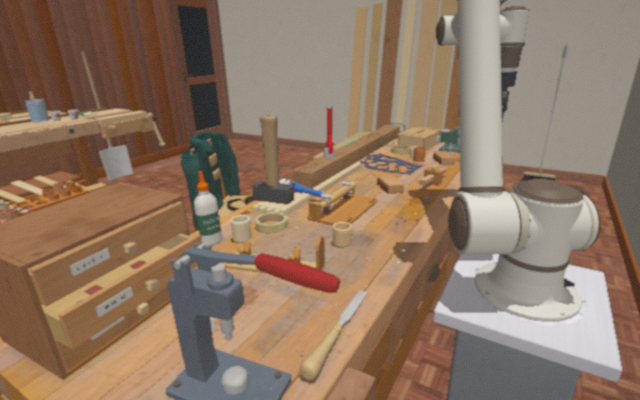

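```bash
cat >> h.py <<'E'
def cam(d): 
    Rm,_=cv2.Rodrigues(np.asarray(d['rvec'],float)); return Rm,np.asarray(d['tvec'],float).ravel()
def onplane(d,uv,z):
    Rm,t=cam(d); r=Rm.T@np.linalg.inv(d['K'])@np.array([uv[0],uv[1],1.]); c=-Rm.T@t
    return c+r*(z-c[2])/r[2]
E
python3 - <<'E'
from h import *
d=get_image('side'); Rm,t=cam(d); print('cam',-Rm.T@t)
P=lambda u,v:(230+u/3.5,140+v/3.5)
for n,uv,z in [('rack nl',(270,282),0),('rack nr',(400,304),5),('rack fr',(460,157),10),('rod near',(318,232),50),('rod far',(380,115),50),
 ('rest l',(95,530),0),('rest r',(383,547),0),('end top',(387,432),96),('blk1',(146,452),50),('blk2',(307,458),50),('cupb',(407,390),0),('cupa',(88,410),0),('roll',(162,340),12),('hammer',(128,200),0),('sblock',(485,90),20)]:
    print(n,np.round(onplane(d,P(*uv),z)))
E
```

```text
cam [231.98957663 830.18217844 909.78183691]
rack nl [594. -79.   0.]
rack nr [465. -82.   5.]
rack fr [ 464. -311.   10.]
rod near [ 554. -108.   50.]
rod far [ 551. -305.   50.]
rest l [629. 239.   0.]
rest r [404. 184.   0.]
end top [413. 149.  96.]
blk1 [601. 189.  50.]
blk2 [476. 156.  50.]
cupb [431.  17.   0.]
cupa [690. 124.   0.]
roll [657.  36.  12.]
hammer [ 776. -151.    0.]
sblock [ 464. -424.   20.]
```

```bash
python3 - <<'E'
from h import *
s=arm.read_state(); M=R.from_quat(s['ee_rot']).as_matrix(); print(M.round(3))
y=M[:,1]; print('ty yaw',np.degrees(np.arctan2(y[1],y[0])))
E
```

```text
[[-0.    -0.263  0.965]
 [ 0.     0.965  0.263]
 [-1.     0.    -0.   ]]
ty yaw 105.23087485480907
```

{"method": "arm_command", "body": {
  "rows": [
    {"dx":0,"dy":0.28,"dz":0.475,"wx":-75,"gripper":-1},
    {"dx":0,"dy":0.28,"dz":0.475,"wx":-75,"gripper":-1},
    {"dx":0,"dy":0.28,"dz":0.475,"wx":-75,"gripper":-1},
    {"dx":0,"dy":0.28,"dz":0.475,"wx":-75,"gripper":-1},
    {"dx":0,"dy":0.28,"dz":0.475,"wx":-75,"gripper":-1},
    {"dx":0,"dy":0.28,"dz":0.475,"wx":-75,"gripper":-1},
    {"dx":0,"dy":0.28,"dz":0.475,"wx":-75,"gripper":-1},
    {"dx":0,"dy":0.28,"dz":0.475,"wx":-75,"gripper":-1}
  ]
}}

```text
validation failed for argument at $.ro...
```

```bash
cat >> h.py <<'E'
def go(x,y,z,psi):
    s=arm.read_state(); M=R.from_quat(s['ee_rot']).as_matrix()
    p=np.radians(psi); T=np.array([[0,-np.sin(p),np.cos(p)],[0,np.cos(p),np.sin(p)],[-1,0,0]])
    d=M.T@(np.array([x,y,z])-s['position']); w=np.degrees(R.from_matrix(M.T@T).as_rotvec())
    print('clock',s['clock'],'pos',np.round(s['position'],1),'F',np.round(s['contact_force'],1),'w',s['gripper_width'],'psi',np.degrees(np.arctan2(M[1,2],M[0,2])).round(2)); print('d(m)',np.round(d/1000,4),'w',np.round(w,2))
E
python3 -c "
from h import *
go(550,-205,230,90)"
```

```text
clock 1.1 pos [ 164.2 -603.   231.3] F [ 0.2 -0.3  0.3] w 85.48488893048248 psi 15.23
d(m) [0.0013 0.2827 0.4768] w [-74.77   0.    -0.  ]
```

{"method": "arm_command", "body": {
  "rows": [
    {"dx":0,"dy":0.28,"dz":0.475,"wx":-75,"wy":0,"wz":0,"gripper":-1},
    {"dx":0,"dy":0.28,"dz":0.475,"wx":-75,"wy":0,"wz":0,"gripper":-1},
    {"dx":0,"dy":0.28,"dz":0.475,"wx":-75,"wy":0,"wz":0,"gripper":-1},
    {"dx":0,"dy":0.28,"dz":0.475,"wx":-75,"wy":0,"wz":0,"gripper":-1},
    {"dx":0,"dy":0.28,"dz":0.475,"wx":-75,"wy":0,"wz":0,"gripper":-1},
    {"dx":0,"dy":0.28,"dz":0.475,"wx":-75,"wy":0,"wz":0,"gripper":-1},
    {"dx":0,"dy":0.28,"dz":0.475,"wx":-75,"wy":0,"wz":0,"gripper":-1},
    {"dx":0,"dy":0.28,"dz":0.475,"wx":-75,"wy":0,"wz":0,"gripper":-1}
  ]
}}

```text
clock: 1.9
position: [444.5, -314.8, 231.7]
ee_rot: [-0.475, 0.524, 0.474, 0.524]
contact_force: [0.7, -0.4, -0.6]
gripper_width: 85.3
```

```bash
python3 -c "
from h import *
go(550,-205,230,90)"
```

```text
clock 1.9 pos [ 444.5 -314.8  231.7] F [ 0.7 -0.4 -0.6] w 85.32376380361654 psi 84.35
d(m) [ 0.0018 -0.0942  0.1197] w [-5.65 -0.02  0.04]
```

{"method": "arm_command", "body": {
  "rows": [
    {"dx":0,"dy":-0.03,"dz":0.04,"wx":-5.6,"wy":0,"wz":0,"gripper":-1},
    {"dx":0,"dy":-0.06,"dz":0.08,"wx":-5.6,"wy":0,"wz":0,"gripper":-1},
    {"dx":0,"dy":-0.094,"dz":0.12,"wx":-5.6,"wy":0,"wz":0,"gripper":-1},
    {"dx":0,"dy":-0.094,"dz":0.12,"wx":-5.6,"wy":0,"wz":0,"gripper":-1},
    {"dx":0,"dy":-0.094,"dz":0.12,"wx":-5.6,"wy":0,"wz":0,"gripper":-1},
    {"dx":0,"dy":-0.094,"dz":0.12,"wx":-5.6,"wy":0,"wz":0,"gripper":-1},
    {"dx":0,"dy":-0.094,"dz":0.12,"wx":-5.6,"wy":0,"wz":0,"gripper":-1},
    {"dx":0,"dy":-0.094,"dz":0.12,"wx":-5.6,"wy":0,"wz":0,"gripper":-1}
  ]
}}

```text
clock: 2.7
position: [549.0, -205.8, 232.1]
ee_rot: [-0.5, 0.501, 0.499, 0.501]
contact_force: [0.4, 0.1, 0.2]
gripper_width: 85.5
```

```bash
python3 -c "
from h import *
import pickle
go(550,-205,230,90)
s=arm.read_state(); d=get_image('wrist'); d['s']=s
for q in ['rod','rack','rest','rod_knob']:
  r=models.cut_out('wrist',q); d[q]=r; print(q,[(x['conf'],x['extent']) for x in r])
pickle.dump(d,open('w1.pkl','wb'))
save('w1',d['img']); save('w1c',cv2.resize(d['img'][100:340,180:480],None,fx=2.5,fy=2.5,interpolation=cv2.INTER_CUBIC))"
```

```text
clock 2.7 pos [ 549.  -205.8  232.1] F [0.4 0.1 0.2] w 85.52275240676398 psi 89.85
d(m) [ 0.0021 -0.0009  0.0008] w [-0.15 -0.03  0.06]
rod [(0.78, [304.4, 90.7, 331.1, 275.2]), (0.72, [383.1, 293.4, 423.2, 344.0])]
rack [(0.69, [277.6, 83.1, 394.9, 282.9])]
rest [(0.3, [226.5, 284.5, 272.0, 349.1])]
rod_knob [(0.85, [306.9, 94.1, 330.6, 274.8])]
```

View pics/w1.png

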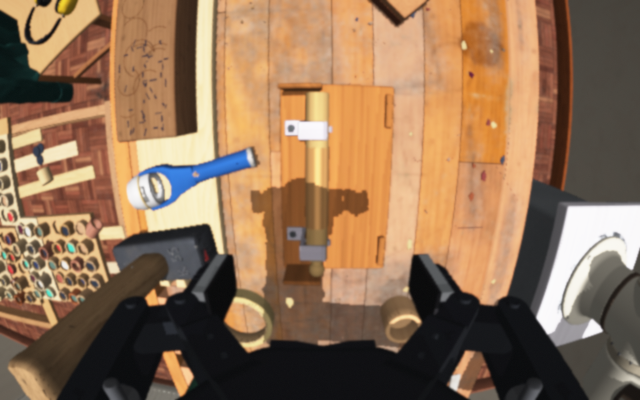

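View pics/w1c.png

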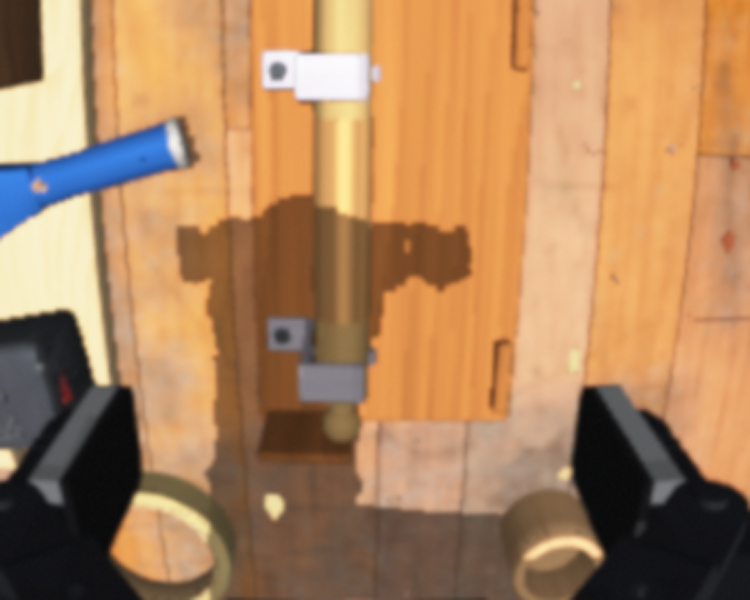

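```bash
cat >> h.py <<'E'
def wpt(d,uv,z):
    s=d['s']; K=d['K']; T=np.asarray(d['T_tool_cam']); M=R.from_quat(s['ee_rot']).as_matrix()
    a=(np.array(uv,float)-[K[0,2],K[1,2]])/K[0,0]; th=np.hypot(*a); r=np.r_[a/th*np.sin(th),np.cos(th)]
    r=M@T[:3,:3]@r; c=M@T[:3,3]+s['position']
    return c+r*(z-c[2])/r[2]
E
python3 - <<'E'
from h import *
import pickle
d=pickle.load(open('w1.pkl','rb'))
C=lambda u,v:(180+u/2.5,100+v/2.5)
for n,uv,z in [('knob',C(342,423),50),('board fr far',(394.5,87),10),('board fr near',C(508,420),10),('board back near',C(258,420),10),('clip far mid',C(332,77),69.6),('clip near mid',C(332,382),69.6),('clip far hookend',C(368,77),69.6),('clip near hookend',C(364,382),69.6),('rod L1',C(316,130),50),('rod R1',C(369,130),50),('rod L2',C(314,300),50),('rod R2',C(370,300),50),('rod end',(317,92),50)]:
    print(n,wpt(d,uv,z).round(1))
m=d['rod'][0]['mask']; ys,xs=np.nonzero(m)
# axis fit at z=50 via mask row centres (edges seen near z=50)
pts=[]
for v in range(145,235,5):
    r=xs[ys==v]; 
    if len(r): pts.append([v,r.min(),r.max(),*((wpt(d,(r.min()-.5,v),50)+wpt(d,(r.max()+.5,v),50))/2)[:2]])
pts=np.array(pts); print(pts.round(1)); print(np.polyfit(pts[:,4],pts[:,3],1))
E
```

```text
knob [555.2 -99.1  50. ]
board fr far [ 463.4 -310.9   10. ]
board fr near [466.5 -77.3  10. ]
board back near [601.1 -78.4  10. ]
clip far mid [ 557.4 -260.7   69.6]
clip near mid [ 558.9 -130.5   69.6]
clip far hookend [ 543.3 -260.6   69.6]
clip near hookend [ 544.9 -130.4   69.6]
rod L1 [ 564.9 -237.2   50. ]
rod R1 [ 542.6 -237.1   50. ]
rod L2 [ 567.  -161.5   50. ]
rod R2 [ 542.1 -161.4   50. ]
rod end [ 553.5 -300.2   50. ]
[[ 145.   305.   329.   553.7 -244.6]
 [ 150.   304.   329.   554.3 -239.3]
 [ 155.   304.   328.   554.9 -234. ]
 [ 160.   305.   328.   554.4 -228.6]
 [ 165.   306.   328.   553.9 -223.2]
 [ 170.   306.   329.   553.4 -217.8]
 [ 175.   306.   329.   553.4 -212.4]
 [ 180.   307.   329.   552.9 -206.9]
 [ 185.   307.   329.   553.  -201.4]
 [ 190.   306.   329.   553.5 -195.8]
 [ 195.   306.   329.   553.6 -190.2]
 [ 200.   305.   329.   554.2 -184.6]
 [ 205.   306.   328.   554.2 -178.9]
 [ 210.   306.   328.   554.3 -173.1]
 [ 215.   306.   328.   554.3 -167.3]
 [ 220.   306.   328.   554.4 -161.4]
 [ 225.   306.   328.   554.4 -155.5]
 [ 230.   305.   327.   555.6 -149.4]]
[7.76734863e-03 5.55549818e+02]
```

```bash
python3 -c "
from h import *
go(553.5,-195,30.5,89.3)"
```

```text
clock 2.95 pos [ 549.6 -205.1  231.9] F [-0.3 -0.1 -0.9] w 85.30673667832765 psi 89.91
d(m) [ 0.2014 -0.0036  0.0102] w [ 0.61 -0.03  0.06]
```

{"method": "arm_command", "body": {
  "rows": [
    {"dx":0.04,"dy":-0.0036,"dz":0.01,"wx":0.6,"wy":0,"wz":0,"gripper":-1},
    {"dx":0.08,"dy":-0.0036,"dz":0.01,"wx":0.6,"wy":0,"wz":0,"gripper":-1},
    {"dx":0.11,"dy":-0.0036,"dz":0.01,"wx":0.6,"wy":0,"wz":0,"gripper":-1},
    {"dx":0.14,"dy":-0.0036,"dz":0.01,"wx":0.6,"wy":0,"wz":0,"gripper":-1},
    {"dx":0.17,"dy":-0.0036,"dz":0.01,"wx":0.6,"wy":0,"wz":0,"gripper":-1},
    {"dx":0.19,"dy":-0.0036,"dz":0.01,"wx":0.6,"wy":0,"wz":0,"gripper":-1},
    {"dx":0.201,"dy":-0.0036,"dz":0.01,"wx":0.6,"wy":0,"wz":0,"gripper":-1},
    {"dx":0.201,"dy":-0.0036,"dz":0.01,"wx":0.6,"wy":0,"wz":0,"gripper":-1}
  ]
}}

```text
clock: 3.75
position: [552.6, -195.2, 29.5]
ee_rot: [-0.496, 0.504, 0.497, 0.502]
contact_force: [0.3, -1.0, -0.2]
gripper_width: 85.7
```

```bash
python3 -c "
from h import *
go(553.5,-195,30.5,89.3)
s=arm.read_state(); d=get_image('wrist'); d['s']=s
r=models.cut_out('wrist','rod'); print([(x['conf'],x['extent']) for x in r])
save('w2',d['img'])
C=lambda u,v:(u,v)
"
```

```text
clock 3.75 pos [ 552.6 -195.2   29.5] F [ 0.3 -1.  -0.2] w 85.74077623896281 psi 89.3
d(m) [-0.001  -0.0009  0.0002] w [-0.   -0.01 -0.12]
[(0.57, [281.4, 23.1, 345.2, 345.5])]
```

View pics/w2.png

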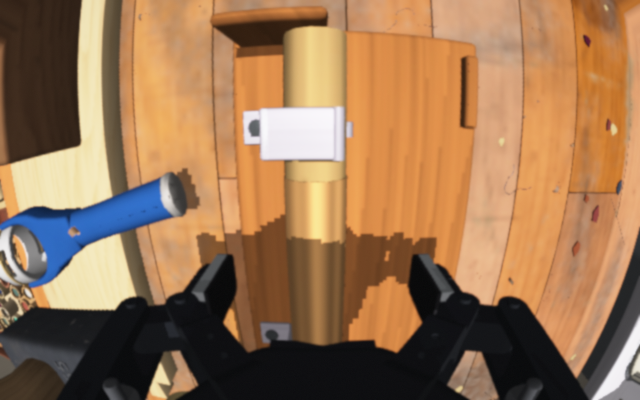

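{"method": "arm_command", "body": {
  "rows": [
    {"dx":0,"dy":-0.0012,"dz":0,"wx":0,"wy":0,"wz":0,"gripper":-1},
    {"dx":0,"dy":-0.0012,"dz":0,"wx":0,"wy":0,"wz":0,"gripper":0},
    {"dx":0,"dy":-0.0012,"dz":0,"wx":0,"wy":0,"wz":0,"gripper":0.2},
    {"dx":0,"dy":-0.0012,"dz":0,"wx":0,"wy":0,"wz":0,"gripper":0.3},
    {"dx":0,"dy":-0.0012,"dz":0,"wx":0,"wy":0,"wz":0,"gripper":0.4},
    {"dx":0,"dy":-0.0012,"dz":0,"wx":0,"wy":0,"wz":0,"gripper":0.5},
    {"dx":0,"dy":-0.0012,"dz":0,"wx":0,"wy":0,"wz":0,"gripper":0.7},
    {"dx":0,"dy":-0.0012,"dz":0,"wx":0,"wy":0,"wz":0,"gripper":1}
  ]
}}

```text
clock: 4.65
position: [555.4, -195.4, 32.1]
ee_rot: [-0.498, 0.503, 0.496, 0.503]
contact_force: [-2.3, 0.4, 3.9]
gripper_width: 23.0
```

```bash
python3 -c "
from h import *
go(553.5,-195,30.5,89.3)"
```

```text
clock 4.65 pos [ 555.4 -195.4   32.1] F [-2.3  0.4  3.9] w 22.96609591476678 psi 89.34
d(m) [0.0016 0.0019 0.0004] w [ 0.04 -0.05  0.14]
```

```bash
python3 -c "
from h import *
go(553.5,-195,30.5,89.3)
d=get_image('wrist');save('w3',d['img'])
go(553.5,-195,30.5,89.3)"
```

```text
clock 4.65 pos [ 555.4 -195.4   32.1] F [-2.3  0.4  3.9] w 22.96609591476678 psi 89.34
d(m) [0.0016 0.0019 0.0004] w [ 0.04 -0.05  0.14]
clock 4.7 pos [ 555.4 -195.4   32.1] F [-1.5  0.3  3.9] w 23.04799718976553 psi 89.34
d(m) [0.0016 0.0019 0.0004] w [ 0.04 -0.05  0.14]
```

View pics/w3.png

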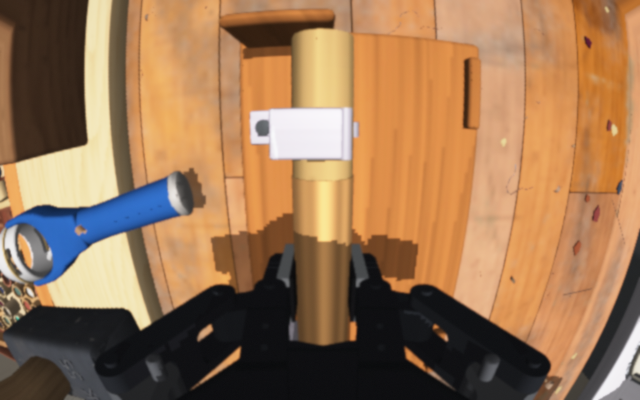

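{"method": "arm_command", "body": {
  "rows": [
    {"dx":0,"dy":0.002,"dz":0,"wx":0,"wy":0,"wz":0,"gripper":1},
    {"dx":0,"dy":0.004,"dz":0,"wx":0,"wy":0,"wz":0,"gripper":1},
    {"dx":0,"dy":0.006,"dz":0,"wx":0,"wy":0,"wz":0,"gripper":1},
    {"dx":0,"dy":0.008,"dz":0,"wx":0,"wy":0,"wz":0,"gripper":1},
    {"dx":0,"dy":0.01,"dz":0,"wx":0,"wy":0,"wz":0,"gripper":1},
    {"dx":0,"dy":0.012,"dz":0,"wx":0,"wy":0,"wz":0,"gripper":1},
    {"dx":0,"dy":0.014,"dz":0,"wx":0,"wy":0,"wz":0,"gripper":1},
    {"dx":0,"dy":0.016,"dz":0,"wx":0,"wy":0,"wz":0,"gripper":1}
  ]
}}

```text
clock: 5.5
position: [545.2, -195.7, 34.6]
ee_rot: [-0.502, 0.499, 0.493, 0.505]
contact_force: [6.7, 1.0, 5.8]
gripper_width: 23.5
```

```bash
python3 -c "
from h import *
go(505,-195,32,89.3)"
```

```text
clock 5.5 pos [ 545.2 -195.7   34.6] F [6.7 1.  5.8] w 23.459120831153292 psi 89.47
d(m) [0.002  0.0402 0.0003] w [ 0.17 -0.17  0.87]
```

{"method": "arm_command", "body": {
  "rows": [
    {"dx":0.001,"dy":0.003,"dz":0,"wx":0,"wy":0,"wz":0.4,"gripper":1},
    {"dx":0.002,"dy":0.006,"dz":0,"wx":0,"wy":0,"wz":0.9,"gripper":1},
    {"dx":0.002,"dy":0.009,"dz":0,"wx":0,"wy":0,"wz":0.9,"gripper":1},
    {"dx":0.002,"dy":0.012,"dz":0,"wx":0,"wy":0,"wz":0.9,"gripper":1},
    {"dx":0.002,"dy":0.016,"dz":0,"wx":0,"wy":0,"wz":0.9,"gripper":1},
    {"dx":0.002,"dy":0.02,"dz":0,"wx":0,"wy":0,"wz":0.9,"gripper":1},
    {"dx":0.002,"dy":0.025,"dz":0,"wx":0,"wy":0,"wz":0.9,"gripper":1},
    {"dx":0.002,"dy":0.03,"dz":0,"wx":0,"wy":0,"wz":0.9,"gripper":1}
  ]
}}

```text
clock: 6.3
position: [513.8, -195.4, 31.4]
ee_rot: [-0.498, 0.504, 0.498, 0.501]
contact_force: [-0.7, -0.6, -1.4]
gripper_width: 23.2
```

```bash
python3 -c "
from h import *
go(500,-195,32,89.3)
d=get_image('wrist');save('w4',d['img'])"
```

```text
clock 6.3 pos [ 513.8 -195.4   31.4] F [-0.7 -0.6 -1.4] w 23.236009698390127 psi 89.45
d(m) [-0.0005  0.0138  0.0002] w [ 0.15 -0.16 -0.16]
```

View pics/w4.png

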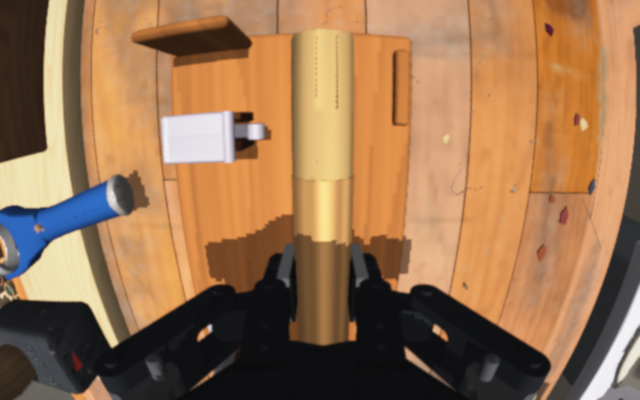

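View pics/side0.png

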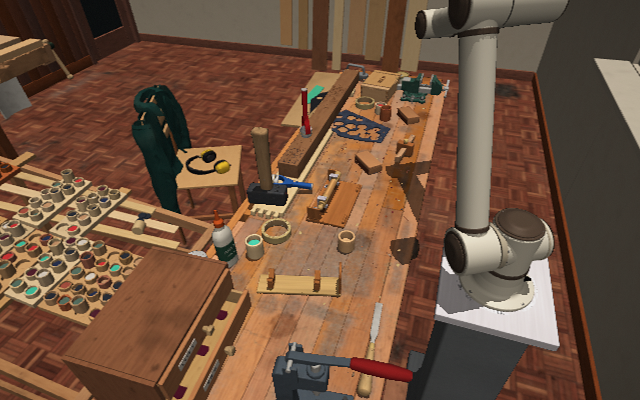

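```bash
python3 - <<'E'
from h import *
a=get_image('side');b=get_image('scene')
Pm=lambda d:d['K']@np.c_[cam(d)]
for p,q in [((412,376),(338,286)),((350,362),(258,259)),((290,352),(190,255)),((223,212),(201,176))]:
    X=cv2.triangulatePoints(Pm(a),Pm(b),np.array(p,float).reshape(2,1),np.array(q,float).reshape(2,1)); print((X[:3]/X[3]).ravel().round())
go(480,-195,200,89.3)
E
```

```text
[195. 474. 236.]
[301. 488. 248.]
[414. 496. 228.]
[749. 165. 196.]
clock 6.45 pos [ 514.5 -195.4   31.9] F [ 0.5 -0.6 -0.5] w 23.624699418875164 psi 89.46
d(m) [-0.168   0.0348 -0.0004] w [ 0.16 -0.17 -0.08]
```

{"method": "arm_command", "body": {
  "rows": [
    {"dx":-0.005,"dy":0.015,"dz":0,"wx":0,"wy":0,"wz":0,"gripper":1},
    {"dx":-0.02,"dy":0.03,"dz":0,"wx":0,"wy":0,"wz":0,"gripper":1},
    {"dx":-0.05,"dy":0.035,"dz":0,"wx":0,"wy":0,"wz":0,"gripper":1},
    {"dx":-0.08,"dy":0.035,"dz":0,"wx":0,"wy":0,"wz":0,"gripper":1},
    {"dx":-0.11,"dy":0.035,"dz":0,"wx":0,"wy":0,"wz":0,"gripper":1},
    {"dx":-0.15,"dy":0.035,"dz":0,"wx":0,"wy":0,"wz":0,"gripper":1},
    {"dx":-0.18,"dy":0.035,"dz":0,"wx":0,"wy":0,"wz":0,"gripper":1},
    {"dx":-0.2,"dy":0.035,"dz":0,"wx":0,"wy":0,"wz":0,"gripper":1}
  ]
}}

```text
clock: 7.25
position: [480.7, -194.7, 234.9]
ee_rot: [-0.499, 0.503, 0.496, 0.502]
contact_force: [0.7, 0.2, -1.3]
gripper_width: 23.4
```

```bash
python3 -c "
from h import *
go(545,110,230,195)"
```

```text
clock 7.25 pos [ 480.7 -194.7  234.9] F [ 0.7  0.2 -1.3] w 23.41002372002036 psi 89.47
d(m) [ 0.004  -0.0615  0.3053] w [-1.0553e+02 -3.0000e-01 -8.0000e-02]
```

{"method": "arm_command", "body": {
  "rows": [
    {"dx":0,"dy":0,"dz":0.04,"wx":-8,"wy":0,"wz":0,"gripper":1},
    {"dx":0,"dy":-0.01,"dz":0.08,"wx":-16,"wy":0,"wz":0,"gripper":1},
    {"dx":0,"dy":-0.02,"dz":0.12,"wx":-24,"wy":0,"wz":0,"gripper":1},
    {"dx":0,"dy":-0.03,"dz":0.16,"wx":-32,"wy":0,"wz":0,"gripper":1},
    {"dx":0,"dy":-0.04,"dz":0.2,"wx":-40,"wy":0,"wz":0,"gripper":1},
    {"dx":0,"dy":-0.05,"dz":0.24,"wx":-48,"wy":0,"wz":0,"gripper":1},
    {"dx":0,"dy":-0.06,"dz":0.28,"wx":-56,"wy":0,"wz":0,"gripper":1},
    {"dx":0,"dy":-0.06,"dz":0.305,"wx":-64,"wy":0,"wz":0,"gripper":1}
  ]
}}

```text
clock: 8.05
position: [544.3, 112.5, 233.6]
ee_rot: [0.69, -0.161, -0.687, -0.159]
contact_force: [1.4, -0.3, -1.2]
gripper_width: 22.9
```

```bash
python3 -c "
from h import *
go(545,110,230,195)"
```

```text
clock 8.05 pos [544.3 112.5 233.6] F [ 1.4 -0.3 -1.2] w 22.922719524637316 psi 153.9
d(m) [ 0.0036  0.0019 -0.0017] w [-41.1   -0.2   -0.18]
```

{"method": "arm_command", "body": {
  "rows": [
    {"dx":0,"dy":0,"dz":0,"wx":-8,"wy":0,"wz":0,"gripper":1},
    {"dx":0,"dy":0,"dz":0,"wx":-16,"wy":0,"wz":0,"gripper":1},
    {"dx":0,"dy":0,"dz":0,"wx":-24,"wy":0,"wz":0,"gripper":1},
    {"dx":0,"dy":0,"dz":0,"wx":-32,"wy":0,"wz":0,"gripper":1},
    {"dx":0,"dy":0,"dz":0,"wx":-40,"wy":0,"wz":0,"gripper":1},
    {"dx":0,"dy":0,"dz":0,"wx":-41,"wy":0,"wz":0,"gripper":1},
    {"dx":0,"dy":0,"dz":0,"wx":-41,"wy":0,"wz":0,"gripper":1},
    {"dx":0,"dy":0,"dz":0,"wx":-41,"wy":0,"wz":0,"gripper":1}
  ]
}}

```text
clock: 8.85
position: [544.2, 112.5, 233.5]
ee_rot: [0.702, 0.09, -0.7, 0.092]
contact_force: [0.2, -0.0, -0.8]
gripper_width: 23.5
```

```bash
python3 -c "
from h import *
import pickle
go(545,110,230,195)
s=arm.read_state(); d=get_image('wrist'); d['s']=s
pickle.dump(d,open('w5.pkl','wb'))
save('w5',d['img'])
for q in ['rest','rod']: print(q,[(x['conf'],x['extent']) for x in models.cut_out('wrist',q)])"
```

```text
clock 8.85 pos [544.2 112.5 233.5] F [ 0.2 -0.  -0.8] w 23.46535080775687 psi -165.22
d(m) [ 0.0035  0.0026 -0.0001] w [-0.22 -0.11 -0.24]
rest [(0.75, [231.5, 76.9, 285.7, 292.9])]
rod [(0.82, [291.2, 26.2, 353.0, 346.0])]
```

View pics/w5.png

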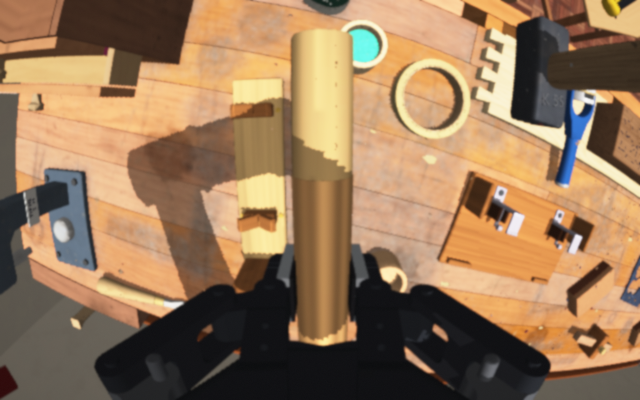

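```bash
python3 -c "
from h import *
import pickle
d=pickle.load(open('w5.pkl','rb'))
save('w5c',cv2.resize(d['img'][65:305,200:360],None,fx=2.5,fy=2.5,interpolation=cv2.INTER_CUBIC))"
```

```text
(no output)
```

View pics/w5c.png

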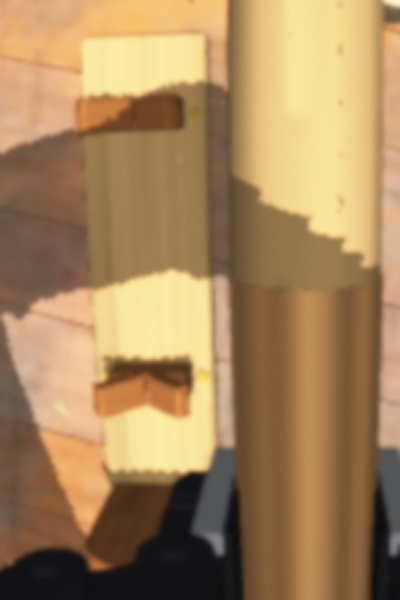

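```bash
python3 - <<'E'
from h import *
import pickle
d=pickle.load(open('w5.pkl','rb'))
C=lambda u,v:(200+u/2.5,65+v/2.5)
for n,uv,z in [('bl',(82,40),10),('br',(207,35),10),('fl',(106,472),10),('fr',(214,472),10),('far block L',(77,112),50),('far block R',(183,112),50),('near L',(96,385),50),('near R',(190,362),50),('near L low',(99,412),50),('near R low',(190,412),50),('near apex',(147,378),32.3),('far apex?',(130,112),32.3)]:
    print(n,wpt(d,C(*uv),z).round(1))
a=get_image('side')
# rod in hand: end and axis from wrist at z=~249
for n,uv in [('L',(292,60)),('R',(352,60)),('L',(292,170)),('R',(353,170))]: print(n,wpt(d,uv,252).round(1))
print('end top',wpt(d,(320,30),252).round(1))
for q in ['rest']:
    for x in models.cut_out('side',q): print(x['conf'],x['extent'])
save('side5',cv2.resize(a['img'][180:320,230:400],None,fx=4,fy=4,interpolation=cv2.INTER_CUBIC))
E
```

```text
bl [627.8 244.   10. ]
br [642.4 185.5  10. ]
fl [412.9 188.1  10. ]
fr [429.1 131.7  10. ]
far block L [595.5 226.5  50. ]
far block R [605.3 181.4  50. ]
near L [477.4 193.9  50. ]
near R [499.4 153.8  50. ]
near L low [464.6 190.2  50. ]
near R low [476.  148.8  50. ]
near apex [480.1 173.4  32.3]
far apex? [599.6 207.5  32.3]
L [631.8 148.6 252. ]
R [637.8 125.8 252. ]
L [588.7 137.7 252. ]
R [595.  113.7 252. ]
end top [646.6 141.1 252. ]
0.84 [260.6, 270.5, 341.0, 299.1]
```

View pics/side5.png

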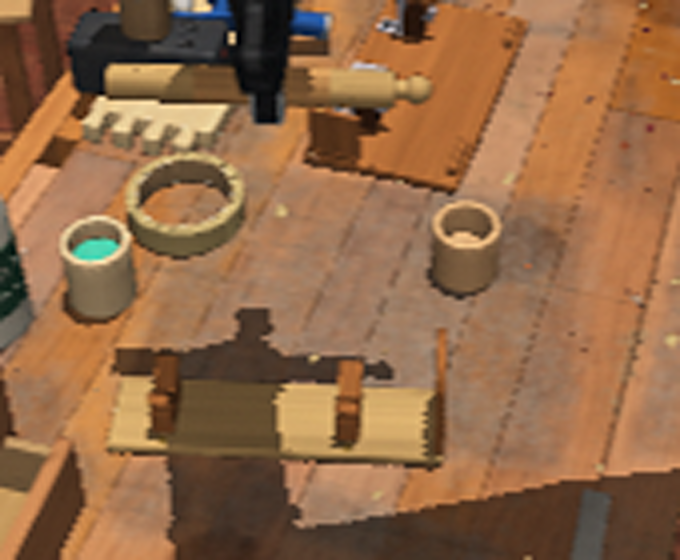

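```bash
cat > ov.py <<'E'
from h import *
import pickle,sys
ox,oy,yaw=map(float,sys.argv[1:4])
a=get_image('side'); y=np.radians(yaw); Y=np.array([np.cos(y),np.sin(y),0]); X=np.array([Y[1],-Y[0],0])
W=lambda p: np.array([ox,oy,0])+p[0]*X+p[1]*Y+np.array([0,0,p[2]])
segs=[]
for z in (0,10): 
    c=[(-31,-104,z),(31,-104,z),(31,132,z),(-31,132,z)]; segs+=[(c[i],c[(i+1)%4]) for i in range(4)]
for yb in (-65,65):
    for s in (-8,8): segs+=[((-17.7,yb+s,50),(0,yb+s,32.3)),((17.7,yb+s,50),(0,yb+s,32.3)),((-23,yb+s,50),(-17.7,yb+s,50)),((23,yb+s,50),(17.7,yb+s,50)),((-23,yb+s,50),(-23,yb+s,10)),((23,yb+s,50),(23,yb+s,10))]
segs+=[((-28,125,10),(-28,125,68)),((28,125,10),(28,125,68)),((0,125,96),(0,132,96))]
Rm,t=cam(a)
k=4;im=cv2.resize(a['img'][180:320,230:400],None,fx=k,fy=k,interpolation=cv2.INTER_CUBIC)
for p,q in segs:
    uv=cv2.projectPoints(np.array([W(p),W(q)]),a['rvec'],a['tvec'],a['K'],None)[0].reshape(-1,2)
    uv=((uv-[230,180])*k+k/2-.5).round().astype(int); cv2.line(im,tuple(map(int,uv[0])),tuple(map(int,uv[1])),(0,0,255),1)
save('ovs'+sys.argv[4],im)
d=pickle.load(open('w5.pkl','rb'));k=3
im=cv2.resize(d['img'][65:265,200:360],None,fx=k,fy=k,interpolation=cv2.INTER_CUBIC)
s=d['s'];M=R.from_quat(s['ee_rot']).as_matrix();T=np.asarray(d['T_tool_cam'])
def wp(P):
    c=T[:3,:3].T@(M.T@(P-s['position'])-T[:3,3]); th=np.arctan2(np.hypot(c[0],c[1]),c[2]); f=d['K'][0,0]*th/np.hypot(c[0],c[1]); return np.array([d['K'][0,2]+f*c[0],d['K'][1,2]+f*c[1]])
for p,q in segs:
    uv=[(wp(W(x))-[200,65])*k+k/2-.5 for x in (p,q)]; cv2.line(im,*[tuple(map(int,u.round())) for u in uv],(0,0,255),1)
save('ovw'+sys.argv[4],im)
E
python3 ov.py 537 188 194.4 a
```

```text
(no output)
```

View pics/ovsa.png

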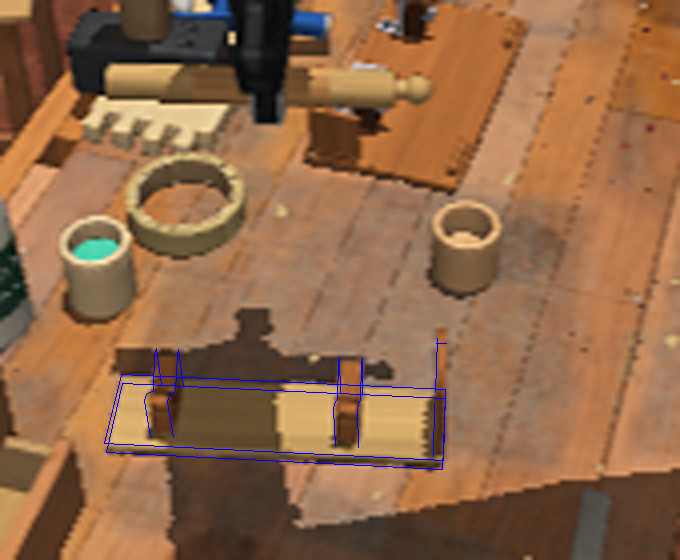

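View pics/ovwa.png

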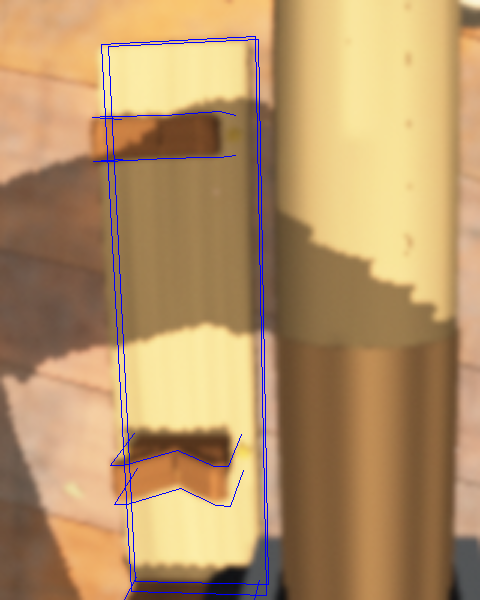

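```bash
python3 -c "
from h import *
go(536.5,189.3,90,194.4)"
```

```text
clock 9.15 pos [544.3 112.5 233.6] F [ 0.4  0.7 -1.2] w 23.518385005750943 psi -165.13
d(m) [ 0.1433 -0.0768 -0.0119] w [ 0.47 -0.13 -0.24]
```

{"method": "arm_command", "body": {
  "rows": [
    {"dx":0.0,"dy":-0.025,"dz":-0.012,"wx":0.5,"wy":0,"wz":0,"gripper":1},
    {"dx":0.0,"dy":-0.05,"dz":-0.012,"wx":0.5,"wy":0,"wz":0,"gripper":1},
    {"dx":0.02,"dy":-0.077,"dz":-0.012,"wx":0.5,"wy":0,"wz":0,"gripper":1},
    {"dx":0.05,"dy":-0.077,"dz":-0.012,"wx":0.5,"wy":-0.1,"wz":-0.2,"gripper":1},
    {"dx":0.09,"dy":-0.077,"dz":-0.012,"wx":0.5,"wy":-0.1,"wz":-0.2,"gripper":1},
    {"dx":0.12,"dy":-0.077,"dz":-0.012,"wx":0.5,"wy":-0.1,"wz":-0.2,"gripper":1},
    {"dx":0.143,"dy":-0.077,"dz":-0.012,"wx":0.5,"wy":-0.1,"wz":-0.2,"gripper":1},
    {"dx":0.143,"dy":-0.077,"dz":-0.012,"wx":0.5,"wy":-0.1,"wz":-0.2,"gripper":1}
  ]
}}

```text
clock: 9.95
position: [534.3, 188.2, 86.8]
ee_rot: [-0.699, -0.087, 0.704, -0.089]
contact_force: [-0.3, 0.1, -2.0]
gripper_width: 23.7
```

```bash
python3 -c "
from h import *
go(536.5,189.3,33.5,194.4)
d=get_image('wrist');save('w6',d['img'])
d=get_image('side');save('side6',cv2.resize(d['img'][180:320,230:400],None,fx=4,fy=4,interpolation=cv2.INTER_CUBIC))"
```

```text
clock 9.95 pos [534.3 188.2  86.8] F [-0.3  0.1 -2. ] w 23.65408133298262 psi -165.68
d(m) [ 0.0533 -0.0007 -0.0028] w [-0.08  0.42 -0.17]
```

View pics/w6.png

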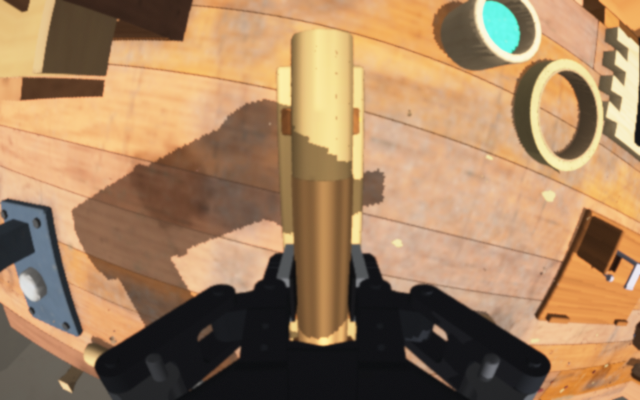

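View pics/side6.png

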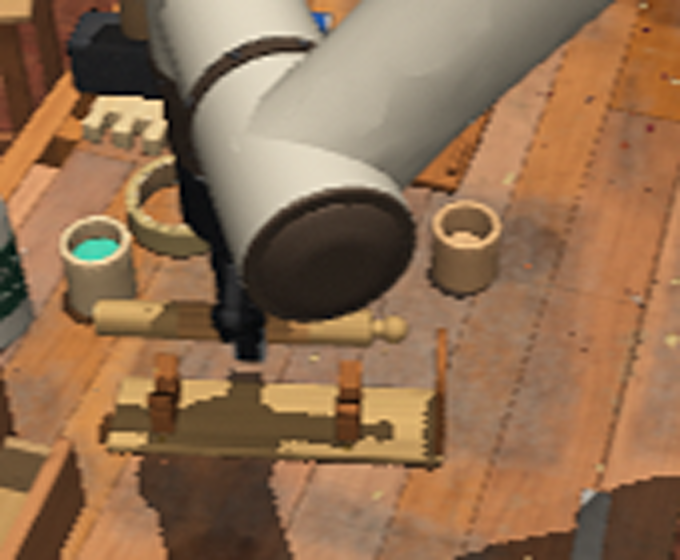

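{"method": "arm_command", "body": {
  "rows": [
    {"dx":0.01,"dy":-0.001,"dz":-0.003,"wx":0,"wy":0.4,"wz":-0.2,"gripper":1},
    {"dx":0.02,"dy":-0.001,"dz":-0.003,"wx":0,"wy":0.4,"wz":-0.2,"gripper":1},
    {"dx":0.03,"dy":-0.001,"dz":-0.003,"wx":0,"wy":0.4,"wz":-0.2,"gripper":1},
    {"dx":0.037,"dy":-0.001,"dz":-0.003,"wx":0,"wy":0.4,"wz":-0.2,"gripper":1},
    {"dx":0.042,"dy":-0.001,"dz":-0.003,"wx":0,"wy":0.4,"wz":-0.2,"gripper":1},
    {"dx":0.046,"dy":-0.001,"dz":-0.003,"wx":0,"wy":0.4,"wz":-0.2,"gripper":1},
    {"dx":0.05,"dy":-0.001,"dz":-0.003,"wx":0,"wy":0.4,"wz":-0.2,"gripper":1},
    {"dx":0.052,"dy":-0.001,"dz":-0.003,"wx":0,"wy":0.4,"wz":-0.2,"gripper":1}
  ]
}}

```text
clock: 10.85
position: [539.8, 191.3, 38.5]
ee_rot: [0.704, 0.09, -0.699, 0.087]
contact_force: [-0.3, -0.1, -1.0]
gripper_width: 23.1
```

```bash
python3 -c "
from h import *
go(536.5,189.3,32.5,194.4)
d=get_image('wrist');save('w7',d['img'])
go(536.5,189.3,32.5,194.4)
d=get_image('side');save('side7',cv2.resize(d['img'][180:320,230:400],None,fx=4,fy=4,interpolation=cv2.INTER_CUBIC))"
```

```text
clock 10.85 pos [539.8 191.3  38.5] F [-0.3 -0.1 -1. ] w 23.085856036181198 psi -165.61
d(m) [0.0059 0.0011 0.0038] w [-0.01 -0.44  0.13]
clock 10.9 pos [539.7 191.2  38.3] F [-0.7  0.4 -0.9] w 23.152041307053505 psi -165.61
d(m) [0.0057 0.0011 0.0036] w [-0.01 -0.42  0.13]
```

View pics/w7.png

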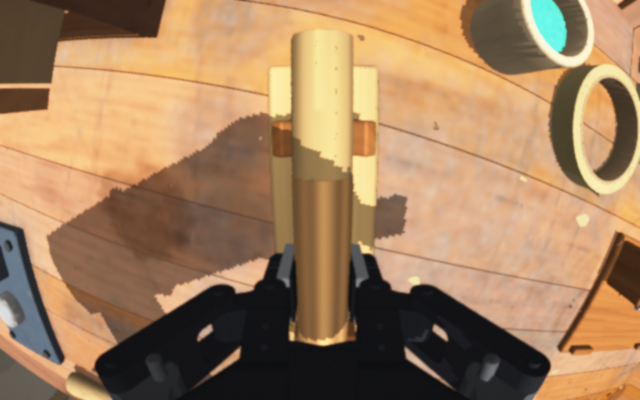

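View pics/side7.png

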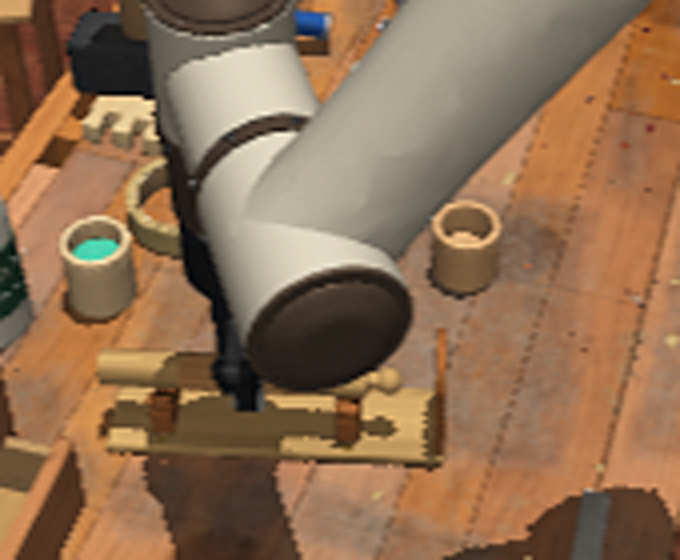

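{"method": "arm_command", "body": {
  "rows": [
    {"dx":0.001,"dy":0,"dz":0.002,"wx":0,"wy":-0.2,"wz":0,"gripper":1},
    {"dx":0.002,"dy":0,"dz":0.004,"wx":0,"wy":-0.4,"wz":0,"gripper":1},
    {"dx":0.003,"dy":0,"dz":0.004,"wx":0,"wy":-0.4,"wz":0,"gripper":1},
    {"dx":0.004,"dy":0,"dz":0.004,"wx":0,"wy":-0.4,"wz":0,"gripper":1},
    {"dx":0.005,"dy":0,"dz":0.004,"wx":0,"wy":-0.4,"wz":0,"gripper":1},
    {"dx":0.005,"dy":0,"dz":0.004,"wx":0,"wy":-0.4,"wz":0,"gripper":1},
    {"dx":0.005,"dy":0,"dz":0.004,"wx":0,"wy":-0.4,"wz":0,"gripper":1},
    {"dx":0.005,"dy":0,"dz":0.004,"wx":0,"wy":-0.4,"wz":0,"gripper":1}
  ]
}}

```text
clock: 11.75
position: [535.9, 190.3, 33.5]
ee_rot: [0.702, 0.089, -0.701, 0.088]
contact_force: [0.7, -0.9, -0.2]
gripper_width: 23.3
```

```bash
python3 -c "
from h import *
go(536.5,189.3,32.5,194.4)"
```

```text
clock 11.75 pos [535.9 190.3  33.5] F [ 0.7 -0.9 -0.2] w 23.328802857538875 psi -165.61
d(m) [ 0.001   0.0011 -0.0003] w [-0.01 -0.03  0.13]
```

{"method": "arm_command", "body": {
  "rows": [
    {"dx":0.001,"dy":0,"dz":0,"wx":0,"wy":0,"wz":0,"gripper":1},
    {"dx":0.001,"dy":0,"dz":0,"wx":0,"wy":0,"wz":0,"gripper":1},
    {"dx":0.002,"dy":0,"dz":0,"wx":0,"wy":0,"wz":0,"gripper":1},
    {"dx":0.002,"dy":0,"dz":0,"wx":0,"wy":0,"wz":0,"gripper":1},
    {"dx":0.002,"dy":0,"dz":0,"wx":0,"wy":0,"wz":0,"gripper":1},
    {"dx":0.0025,"dy":0,"dz":0,"wx":0,"wy":0,"wz":0,"gripper":1},
    {"dx":0.0025,"dy":0,"dz":0,"wx":0,"wy":0,"wz":0,"gripper":1},
    {"dx":0.0025,"dy":0,"dz":0,"wx":0,"wy":0,"wz":0,"gripper":1}
  ]
}}

```text
clock: 12.55
position: [536.3, 189.9, 32.6]
ee_rot: [0.702, 0.089, -0.701, 0.088]
contact_force: [-2.1, -3.4, 9.5]
gripper_width: 23.4
```

```bash
python3 -c "
from h import *
go(536.5,189.3,32.5,194.4)
d=get_image('wrist');save('w8',d['img'])
d=get_image('side');save('side8',cv2.resize(d['img'][180:320,230:400],None,fx=4,fy=4,interpolation=cv2.INTER_CUBIC))"
```

```text
clock 12.55 pos [536.3 189.9  32.6] F [-2.1 -3.4  9.5] w 23.384054579319745 psi -165.57
d(m) [ 0.0001  0.0006 -0.    ] w [ 0.03 -0.08  0.09]
```

View pics/w8.png

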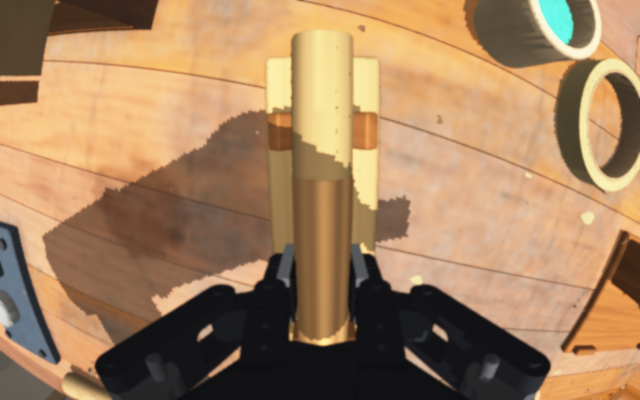

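View pics/side8.png

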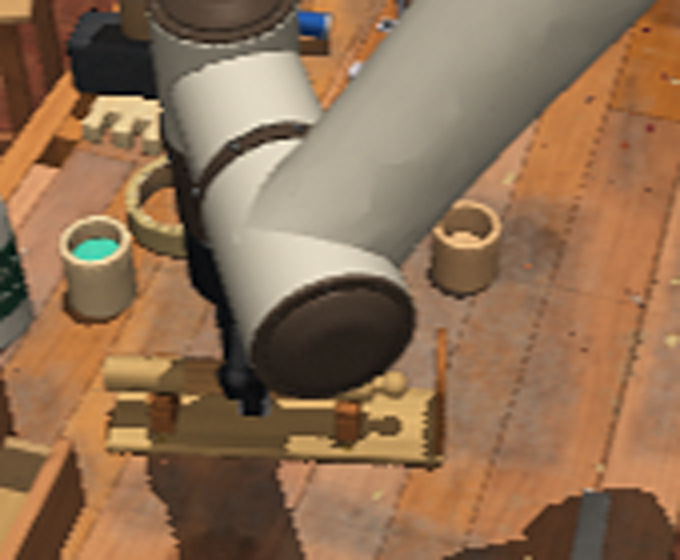

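```bash
python3 - <<'E'
from h import *
d=get_image('side')
C=lambda u,v:(230+u/4,180+v/4)
Y=np.array([np.cos(np.radians(194.4)),np.sin(np.radians(194.4))])
for n,uv,z in [('tail',(104,373),50),('knobend',(408,383),50),('board back near corner',(107,452),5),('endboard outer near corner',(442,466),0)]:
    p=onplane(d,C(*uv),z); print(n,p.round(1),'along',((p[:2]-[536.5,189.3])@Y).round(1))
E
```

```text
tail [637.  216.4  50. ] along -104.1
knobend [433.2 160.1  50. ] along 107.4
board back near corner [625.7 247.7   5. ] along -100.9
endboard outer near corner [401.1 183.6   0. ] along 132.5
```

{"method": "arm_command", "body": {
  "rows": [
    {"dx":0,"dy":0,"dz":0,"wx":0,"wy":0,"wz":0,"gripper":0.4},
    {"dx":0,"dy":0,"dz":0,"wx":0,"wy":0,"wz":0,"gripper":0.2},
    {"dx":0,"dy":0,"dz":0,"wx":0,"wy":0,"wz":0,"gripper":0},
    {"dx":0,"dy":0,"dz":0,"wx":0,"wy":0,"wz":0,"gripper":-0.3},
    {"dx":0,"dy":0,"dz":0,"wx":0,"wy":0,"wz":0,"gripper":-0.6},
    {"dx":0,"dy":0,"dz":0,"wx":0,"wy":0,"wz":0,"gripper":-0.6},
    {"dx":0,"dy":0,"dz":0,"wx":0,"wy":0,"wz":0,"gripper":-0.6},
    {"dx":0,"dy":0,"dz":0,"wx":0,"wy":0,"wz":0,"gripper":-0.6}
  ]
}}

```text
clock: 13.5
position: [536.3, 189.9, 32.5]
ee_rot: [0.702, 0.089, -0.701, 0.088]
contact_force: [0.1, -0.2, -0.2]
gripper_width: 68.3
```

```bash
python3 -c "
from h import *
go(536.5,189.3,32.5,194.4)
d=get_image('wrist');save('w9',d['img'])"
```

```text
clock 13.5 pos [536.3 189.9  32.5] F [ 0.1 -0.2 -0.2] w 68.31051441198336 psi -165.57
d(m) [ 0.      0.0006 -0.    ] w [ 0.03 -0.07  0.09]
```

View pics/w9.png

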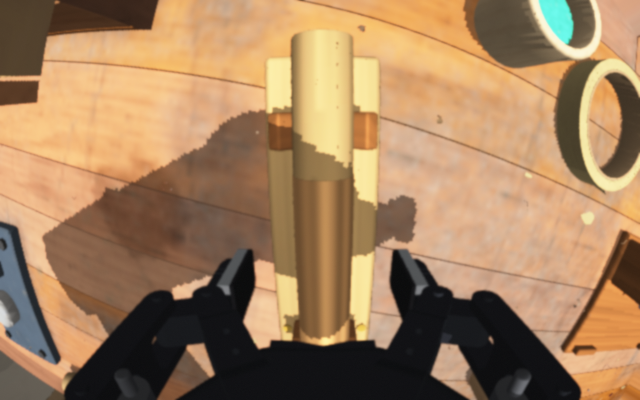

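The fingers are clear and the rod is centred in the notches. I'll lift straight up.

{"method": "arm_command", "body": {
  "rows": [
    {"dx":-0.015,"dy":0,"dz":0,"wx":0,"wy":0,"wz":0,"gripper":-0.6},
    {"dx":-0.04,"dy":0,"dz":0,"wx":0,"wy":0,"wz":0,"gripper":-0.6},
    {"dx":-0.08,"dy":0,"dz":0,"wx":0,"wy":0,"wz":0,"gripper":-0.6},
    {"dx":-0.12,"dy":0,"dz":0,"wx":0,"wy":0,"wz":0,"gripper":-0.6},
    {"dx":-0.16,"dy":0,"dz":0,"wx":0,"wy":0,"wz":0,"gripper":-0.6},
    {"dx":-0.2,"dy":0,"dz":0,"wx":0,"wy":0,"wz":0,"gripper":-0.6},
    {"dx":-0.2,"dy":0,"dz":0,"wx":0,"wy":0,"wz":0,"gripper":-0.6},
    {"dx":-0.2,"dy":0,"dz":0,"wx":0,"wy":0,"wz":0,"gripper":-0.6}
  ]
}}

```text
clock: 14.35
position: [536.2, 189.7, 233.6]
ee_rot: [0.703, 0.09, -0.7, 0.088]
contact_force: [-0.3, 0.6, -0.4]
gripper_width: 68.2
```

```bash
python3 -c "
from h import *
go(536.5,189.3,232.5,194.4)
s=arm.read_state(); d=get_image('wrist'); d['s']=s; save('w10',d['img'])
import pickle; pickle.dump(d,open('w10.pkl','wb'))
d=get_image('side');save('side10',cv2.resize(d['img'][180:320,230:400],None,fx=4,fy=4,interpolation=cv2.INTER_CUBIC))"
```

```text
clock 14.35 pos [536.2 189.7 233.6] F [-0.3  0.6 -0.4] w 68.2038162237794 psi -165.58
d(m) [ 0.0011  0.0005 -0.0002] w [ 0.02 -0.2   0.17]
```

View pics/w10.png

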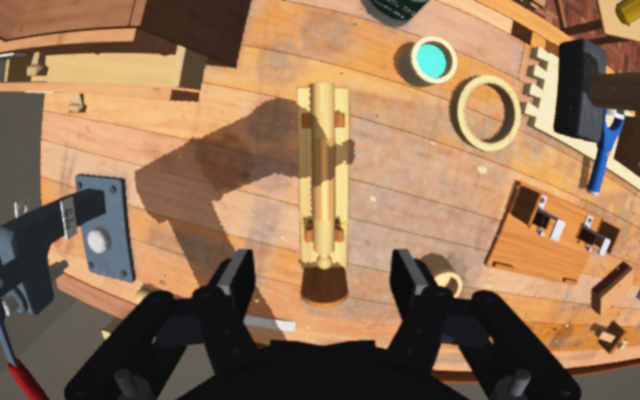

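View pics/side10.png

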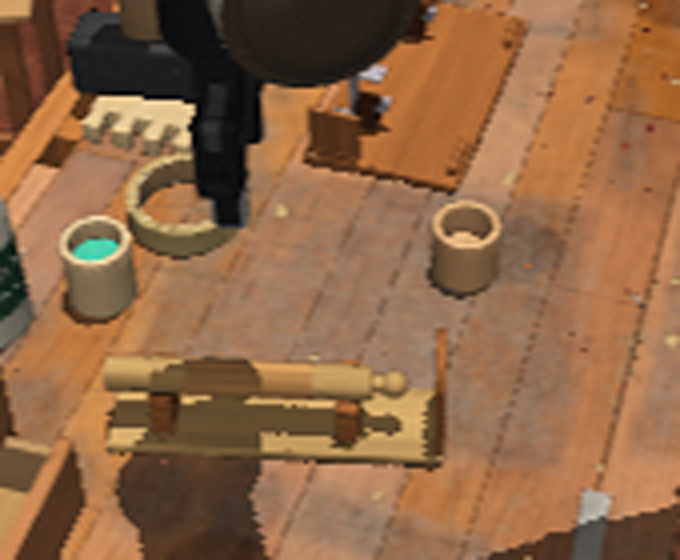

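```bash
python3 - <<'E'
from h import *
import pickle
d=pickle.load(open('w10.pkl','rb'))
Y=np.array([np.cos(np.radians(194.4)),np.sin(np.radians(194.4))])
for n,uv,z in [('tail',(323,83),52),('knob end',(323.5,268),50),('blk far',(323,119.5),50),('blk near',(323,231),50)]:
    p=wpt(d,uv,z); print(n,p.round(1),((p[:2]-[536.5,189.3])@Y).round(1))
print(arm.job_done())
E
```

```text
tail [637.  216.1  52. ] -104.0
knob end [434.3 163.3  50. ] 105.5
blk far [599.9 206.6  50. ] -65.7
blk near [480.2 175.8  50. ] 57.9
the job is handed in; nothing more can be done
None
```

I moved the rod out of the rack and into both notches of the bench rest, with the knob towards the tall end board, then let go and handed the job in at about 14.5 s. No verdict was reported.

**Removing the rod:** I gripped it at the middle and drew it level out over the lips. It rode up about 2.5 mm over the lip crest, so I corrected downwards. The wrist force read under 10 N at the end of every move. I lifted only once it was about 40 mm in front of its stowed place, by the TCP reading.

**Placing it:** I lowered the rod until the wrist force read about 10 N, opened the fingers and lifted straight up to about 230 mm.

**Last checks:**
- **Lengthways:** the rod's ends measured −104 mm and +105.5 mm from my estimate of the rest's centre, so the rod is centred to within about 2 mm.
- **Across:** the rod looks centred in the notches and parallel to them in the wrist picture.
- **Contact:** the wrist force was about zero and the gripper was well clear.
- **Other items:** the cups and tape roll look unmoved in the last side picture. The sanding block is not in the last pictures, but the arm never came near it.

**Disagreements:**
- The gripper read about 23 mm on the 25 mm rod, but the grip held without slipping.
- My hand-picked point for the near notch block came out at +58 mm instead of +65 mm. I put this down to picking the block's back edge.

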